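# Fit the idler roller of a carousel belt drive and hold its tensioner back

### The job

The belt of the vial carousel's drive has to go back on. Set the idler roller from the worktop down over the upright pin of the tensioner arm until it sits fully on its seat, and let it go; only then take the arm by its upright handle and swing it back against its spring, past the last click of the ratchet and right back to its rear stop, and keep holding it there by the handle, with the fingers clear of the roller, so that I can slip the belt on: you finish while holding. Leave the loose vial and the small beaker on the worktop where they stand.

Things in the scene. Friction and masses are not known exactly. Their poses are not given: they have to be found in the camera images.
- module: Drive module of a vial carousel, fixed: grey plate 190 (x) x 360 (y) x 8 mm on four standoffs, its top 70 mm above the worktop. Origin on the worktop under the plate's centre; x across the plate (away from the robot at yaw 0), y along it (left), z up. The tensioner arm lies on its -y half, nearest the robot. Position and turn vary.
- pivot (a point): On the vertical pivot axis of the tensioner arm, at the arm's upper face, 82 mm above the worktop; at (-15, -20) mm of the module. A boss 21 mm wide with the torsion spring stands on it, up to 28 mm above this point.
- tensioner (a joint): Turn of the tensioner arm about its vertical pivot, rad: 0 at its sprung rest (outer end toward the robot, pointing -116 degrees from the module's x), growing anticlockwise from above as the end swings back (away from the robot) to 0.66 at the rear stop. Spring: 3.5 N at the handle at rest, 7 N at the stop. Clicks at about 0.19, 0.33, 0.47; let go after the last, it is caught at 0.46.
- pawl (a joint): Turn of the small sprung pawl that rides on the toothed sector at the pivot, rad: about 0 when dropped in, up to about 0.14 while a tooth lifts it. Works by itself; not to be touched.
- handle_post: Upright black round handle at the arm's outer end, 14 mm thick, 48 mm tall, a sleeve that turns freely about its own axis, on a flange 20 mm wide, 4 mm high. Origin at its foot on the arm's upper face, 82 mm above the worktop, 155 mm from the pivot axis; z up. The arm is a steel bar 19 mm wide, 6 mm thick. Moves with the arm.
- pin_seat (a point): Centre of the roller's seat on the arm, 85 mm above the worktop, 100 mm from the pivot axis, on the line to the handle (55 mm from it): a shoulder 17 mm wide, 3 mm above the arm. From it rises a steel pin 10 mm thick: 22 mm plain, then a 4 mm cone. Moves with the arm.
- idler: Idler roller: white flanged plastic, 40 mm over its flanges, 34 mm between them, 22 mm tall, plain through bore of 13 mm with steel faces, both ends alike, 60 g. Stands flat on the worktop, right of the module. Origin at the centre of its lower face, z along the bore. Seated, its origin is at pin_seat and the pin stands 4 mm out of its top.
- vial: Loose sample vial with a black cap, 23 mm thick, 49 mm tall, standing on the worktop; origin at the centre of its underside. To be left alone.
- beaker: Small glass beaker, 46 x 49 mm and 62 mm tall, standing on the worktop; origin at the centre of its underside. To be left alone.
- carousel_axis (a point): Axis of the white carousel of vials at the plate's top, at (22, 112) mm of the module. The carousel is 124 mm wide; the tops of its six vials stand up to 170 mm above the worktop. Keep clear of it.
- motor_pulley (a point): Top of the motor's small toothed pulley, 28 mm wide, 105 mm above the worktop, its shaft 5 mm higher; at (66, -62) mm of the module. Keep clear of it.
Mind the look-alikes: they are no part of the job. Several things look just like the idler: the one meant starts nearest to the robot's base.

How it is judged:
By the outcome, as a careful person would: the job done as asked, in the order asked, and still so for the second after the job is handed in, while the arm keeps its last pose, push and grip.
It also fails if it takes over 51 s, if anything falls off the work surface, if the arm or the gripper's body presses on something with over 40 N, if the wrist force passes 120 N, or if a joint passes its speed limit or range.

### The arm

A 7-joint arm with a two-finger parallel gripper is mounted at the origin on a cart in front of the work surface, level with it; the furniture and walls round the work are solid. World frame = base frame: x ahead of the robot, y to its left, z up, the work surface at z = 0. Lengths are in m, angles in rad, forces in N, time in s.
With the tool pointing down it reaches from about 0.425 to 0.95 m from the base axis. Payload 4.7 kg.
Tool frame: the origin (TCP) lies between the finger pads; the fingertips stand 25 mm ahead of it and the grasp point (between the pads) lies 6 mm ahead of it; z points along the fingers, y is the line along which they close (so a half turn about z gives the same grasp; the last joint's range is limited). The gripper opens to 85 mm and grips with 20 to 120 N. Pads are 22 mm wide; open, the fingers measure 114 mm over their backs; the gripper's body (76 mm by 85 mm) begins 54 mm behind the grasp point. The pads swing forward as they close: fully open they stand 13 mm farther back than shut.
Start: joints at [-1.311, 0.469, -0.049, 1.532, 0.024, 1.141, -0.082], TCP at [0.192, 0.647, 0.256] pointing down, gripper open.
Joint ranges: [-2.59, 2.59], [-0.33, 1.99], [-1.39, 1.29], [0.1, 2.45], [-1.04, 4.18], [0.21, 1.99], [-2.66, 2.66]. Speed limits (rad/s): [2.57, 2.57, 3.14, 3.14, 3.14, 3.14, 3.14].

### API

Orientations are given as a 3x3 rotation matrix whose columns are the frame's x, y, z axes.
In Python, from rig import * gives the robot as it stands. Calls block until the motion is done:
- movep(position, orientation): joint-space move of the TCP to a pose.
- move_l(position, attitude=None, feed=0.15, until_force=None): straight line of the TCP; attitude=None keeps the orientation; feed is the mean speed in m/s. With until_force (N) it stops when the force on the tool has changed by that much, and returns True; else False.
- move_joints(angles): joint-space move.
- command_gripper(opening, newtons=None): finger opening in m; newtons is the grip in N (None keeps the last); returns when the fingers have stopped.
- sleep(seconds).
- inverse_kinematics(position, orientation): joint angles nearest the present ones, or None.
- sense(): the state.
- camera(name): name is "scene" or "top" or "wrist"; returns (picture, depth): 480x640x3 uint8, red, green, blue; 480x640 float32, m along the optical axis (not along the pixel's ray), 0 where there is no reading.
- camera_params(name): a dict with "K" (3x3 intrinsics, pixels), "dist" ([k1, k2, p1, p2, k3] as OpenCV has them; the pictures are not rectified), "position" and "rotation" of the camera in the world; the wrist camera has in their place "tool_from_camera" (4x4, takes a point from camera to tool coordinates, whose origin is the TCP and whose axes are the flange's). Camera axes: x right, y down, z forward; pixel columns grow to the right and rows downward; lengths in m; the calibration is good to about 2 mm. A picture is of the moment at which its call begins: read the wrist's pose just before it. camera_params takes no time and is no camera call.
A pose or a line that the arm cannot do raises Unreachable and nothing moves.
- finish_job(): hands the job in; it is judged then, once.
The state is a dict: "time_s": time; "joint_pos": joint angles; "qd": joint speeds; "joint_efforts": joint torques, N m; "position": TCP position; "tcp_rot": TCP orientation; "wrist_force": force on the tool from outside, world axes, zero at the start; "ft_torque": the same for the moment, N m; "finger_gap": finger opening in m; "gripper_force": force on a finger pad.
Only numpy, scipy, OpenCV 4.12 (cv2) and the standard library are available. Lean on these libraries where they do the work, as an engineer would, in place of code of your own. Each camera call takes 0.05 s, during which the arm holds its last target. There are 200 camera calls.

## Working session

There is one attempt and no reset: what is moved stays moved. The work goes in short steps, each a Python script; the robot and the scene stay as the last script left them, time stands still between calls to the robot, and variables do not carry over. Pictures are saved under pics/ and viewed, at most 10 in all, crops included, and the job is handed in when it is done.

```bash
ls; mkdir -p pics; python3 - <<'E'
from rig import *
import cv2,numpy as np
s=sense();print(s['time_s'],s['position'],s['tcp_rot'])
for n in('scene','top'):
    p,d=camera(n);cv2.imwrite(f'pics/{n}0.png',p[:,:,::-1]);np.save(f'pics/{n}0.npy',d)
    c=camera_params(n);print(n,c)
print(camera_params('wrist'))
E
```

```text
pics
0.0 [0.19207353 0.64653925 0.25523875] [[-9.58598667e-01  2.84760196e-01 -4.76221987e-04]
 [ 2.84760581e-01  9.58596775e-01 -1.90642882e-03]
 [-8.63701847e-05 -1.96310938e-03 -9.99998069e-01]]
scene {'K': array([[435.01286224,   0.        , 325.67229271],
       [  0.        , 435.01286224, 246.03841535],
       [  0.        ,   0.        ,   1.        ]]), 'dist': array([-0.06272943,  0.        ,  0.        ,  0.        ,  0.        ]), 'position': array([-0.02635843, -0.33381055,  0.70347983]), 'rotation': array([[ 0.42023405, -0.62948682,  0.65356689],
       [-0.90741415, -0.29016732,  0.30397779],
       [-0.00170626, -0.72079766, -0.69314343]])}
top {'K': array([[466.2214147 ,   0.        , 317.09831281],
       [  0.        , 466.2214147 , 239.7634936 ],
       [  0.        ,   0.        ,   1.        ]]), 'dist': array([-0.00559005,  0.        ,  0.        ,  0.        ,  0.        ]), 'position': array([ 0.38512875, -0.04609213,  1.07171915]), 'rotation': array([[-0.02334824, -0.98685443,  0.15991618],
       [-0.99955115,  0.02004006, -0.02226876],
       [ 0.01877129, -0.16036434, -0.98687938]])}
{'K': array([[353.97641928,   0.        , 320.92854862],
       [  0.        , 353.97641928, 237.34649999],
       [  0.        ,   0.        ,   1.        ]]), 'dist': array([-0.0244244,  0.       ,  0.       ,  0.       ,  0.       ]), 'tool_from_camera': array([[-3.07565003e-04, -9.52646160e-01, -3.04080909e-01,
         7.89435254e-02],
       [ 9.99999203e-01, -6.65400204e-04,  1.07315580e-03,
        -1.32003719e-03],
       [-1.22467325e-03, -3.04080337e-01,  9.52645605e-01,
        -1.18135454e-01],
       [ 0.00000000e+00,  0.00000000e+00,  0.00000000e+00,
         1.00000000e+00]])}
```

View pics/scene0.png

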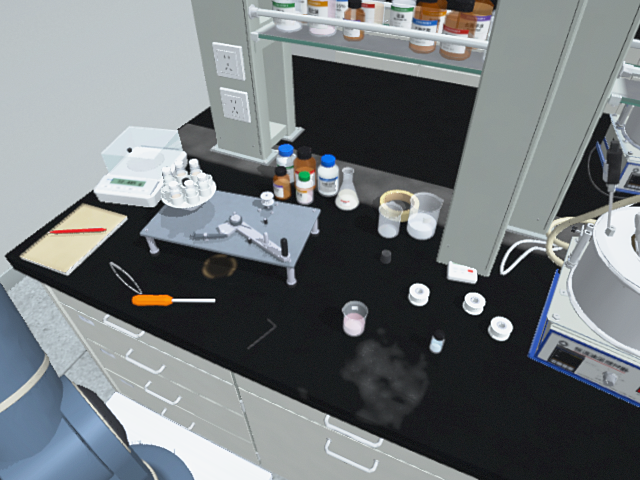

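View pics/top0.png

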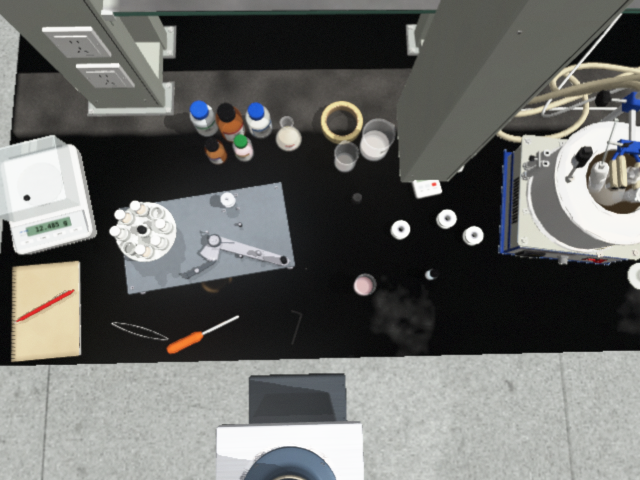

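Rollers: top (400,230), (446,219), (473,236) and one cut off at (637,275); in scene (419,294), (474,303), (500,328). The robot's base is near top (290,480), so (400,230) / scene (419,294) is the nearest and fits. The boss is at top (214,240), the handle at (285,261), the vial at (432,274) and the beaker at (365,285). I'll confirm in a crop.

```bash
cat > h.py <<'E'
import numpy as np,cv2
from rig import *
def cam(n,s=None):
    c=camera_params(n)
    if 'position' in c: return c['K'],c['dist'],np.array(c['position']),np.array(c['rotation'])
    T=np.array(c['tool_from_camera']);R=np.array(s['tcp_rot'])
    return c['K'],c['dist'],np.array(s['position'])+R@T[:3,3],R@T[:3,:3]
def ray(c,uv):
    K,D,p,R=c
    q=cv2.undistortPoints(np.array([[uv]],float),K,D)[0,0]
    d=R@np.array([q[0],q[1],1.]);return p,d/np.linalg.norm(d)
def onplane(c,uv,z):
    p,d=ray(c,uv);return p+d*(z-p[2])/d[2]
def tri(rs):
    A=0;b=0
    for p,d in rs:
        M=np.eye(3)-np.outer(d,d);A=A+M;b=b+M@p
    x=np.linalg.solve(A,b)
    return x,[float(np.linalg.norm((np.eye(3)-np.outer(d,d))@(x-p))) for p,d in rs]
def proj(c,X):
    K,D,p,R=c
    return cv2.projectPoints(np.array([X],float),cv2.Rodrigues(R.T)[0],-R.T@p,K,D)[0][0,0]
def crop(im,x0,y0,x1,y1,f): return cv2.resize(im[y0:y1,x0:x1],None,fx=f,fy=f,interpolation=cv2.INTER_CUBIC)
def down(a): # tool x axis at world angle a, pointing down
    c,s=np.cos(a),np.sin(a);return np.array([[c,s,0],[s,-c,0],[0,0,-1.]])
def blobs(mask,amin=20):
    n,l,st,ce=cv2.connectedComponentsWithStats(mask.astype(np.uint8))
    return [(ce[i].round(1),int(st[i,4])) for i in range(1,n) if st[i,4]>=amin]
E
python3 - <<'E'
from h import *
t=cv2.imread('pics/top0.png');s=cv2.imread('pics/scene0.png')
a=crop(t,175,180,325,300,4)   #600x480
b=crop(t,330,190,490,300,2.5) # rollers 400x275
c=crop(s,180,190,320,290,2.85)
h=600
W=np.zeros((600,800,3),np.uint8)
W[:300,:400]=crop(t,175,210,305,300,3)[:300,:390].repeat(1,0)[:300] if 0 else 0
x=cv2.resize(t[200:300,170:310],(420,300),interpolation=cv2.INTER_CUBIC);W[:300,:420]=x
x=cv2.resize(s[190:290,190:316],(378,300),interpolation=cv2.INTER_CUBIC);W[:300,420:798]=x
x=cv2.resize(t[200:300,350:483],(399,300),interpolation=cv2.INTER_CUBIC);W[300:,:399]=x
x=cv2.resize(s[255:355,390:523],(399,300),interpolation=cv2.INTER_CUBIC);W[300:,400:799]=x
cv2.imwrite('pics/crop1.png',W)
ct,cs=cam('top'),cam('scene')
for n,im,c,win in(('top',t,ct,(380,200,490,250)),('scene',s,cs,(400,275,520,345))):
    g=im[win[1]:win[3],win[0]:win[2]].min(2)>110
    for ce,A in blobs(g): 
        uv=ce+np.array(win[:2]);print(n,uv,A,onplane(c,uv,.018).round(4))
E
```

```text
top [446.1 218.6] 303 [ 0.5995 -0.3704  0.018 ]
top [400.1 229.2] 283 [ 0.5767 -0.2619  0.018 ]
top [472.8 235.2] 306 [ 0.5592 -0.4298  0.018 ]
scene [463.6 278. ] 209 [ 0.6537 -0.3404  0.018 ]
scene [418.4 294.1] 390 [ 0.5707 -0.265   0.018 ]
scene [473.7 303.1] 405 [ 0.5943 -0.3736  0.018 ]
scene [499.9 328.2] 465 [ 0.5535 -0.4324  0.018 ]
scene [436.1 341.6] 68 [ 0.4732 -0.3276  0.018 ]
```

View pics/crop1.png

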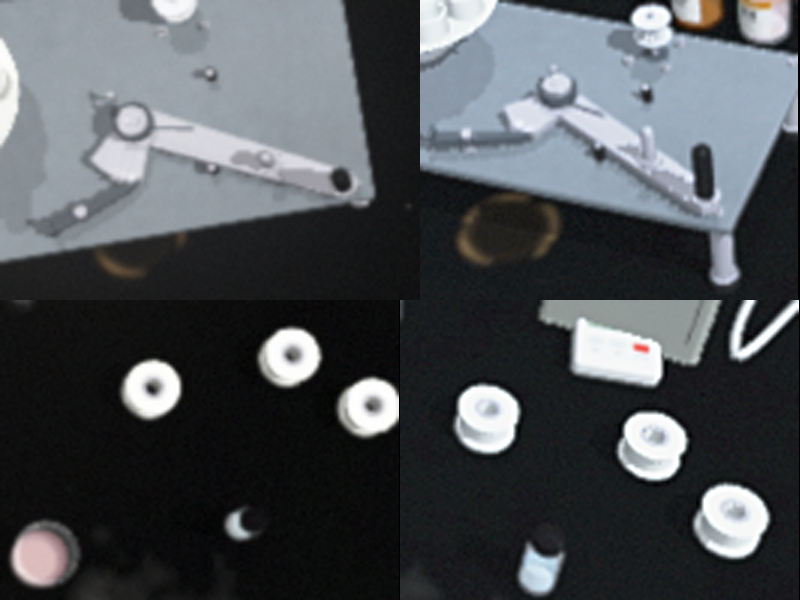

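The crop confirms it: the roller at top (400,230) / scene (418,294) is the left-most one and the nearest to the base, 0.63 m against 0.70 m for the other two. Pin tip: top (259,252), scene (266,233). Handle top: top (284,260), scene (285,240). Boss: top (214,240), scene (236,218).

```bash
python3 - <<'E'
from h import *
ct,cs=cam('top'),cam('scene')
P={}
for n,a,b in(('roller',(400.1,229.2),(418.4,294.1)),('pin',(258.7,252.3),(266,233.3)),('handle',(284,260),(284.7,240)),('boss',(214,240),(236,217.7))):
    x,e=tri([ray(ct,a),ray(cs,b)]);P[n]=x;print(n,x.round(4),np.round(e,4))
d=P['handle']-P['boss'];th=np.arctan2(d[1],d[0]);print('armdir',np.degrees(th),np.hypot(*d[:2]))
# wrist views: put the camera above a point between pin and handle
s=sense();T=np.array(camera_params('wrist')['tool_from_camera'])
for n,z,yaws in(('pin',.20,(th,th+np.pi)),('roller',.12,(th,th+np.pi,0))):
  for y in yaws:
    for dx in(0,.03):
      R=down(y);k=inverse_kinematics(np.r_[P[n][:2],z]+R@[dx,0,0],R);print(n,round(np.degrees(y)),None if k is None else np.round(k,2))
E
```

```text
roller [ 0.5784 -0.2639  0.0091] [0.0002 0.0002]
pin [0.5176 0.0538 0.1083] [0.0005 0.0005]
handle [ 4.987e-01 -3.000e-04  1.267e-01] [0.0015 0.0015]
boss [0.5481 0.1497 0.0927] [0.0007 0.0007]
armdir -108.24287909487512 0.15789780389498836
pin -108 [ 0.69  0.54 -1.17  1.92  0.57  1.07  2.1 ]
pin -108 [ 0.76  0.52 -1.17  1.94  0.55  1.05  2.17]
pin 72 [-0.66  0.31  0.58  1.99 -0.21  0.91 -0.29]
pin 72 [-0.68  0.33  0.55  1.96 -0.21  0.92 -0.34]
roller -108 [-0.34  0.83  1.11  1.8  -0.85  1.08 -2.37]
roller -108 [-0.29  0.83  1.11  1.79 -0.85  1.08 -2.33]
roller 72 [-0.31  0.8   1.06  1.8  -0.8   1.05  0.73]
roller 72 [-0.39  0.83  1.11  1.8  -0.85  1.07  0.73]
roller 0 [-0.31  0.79  1.05  1.8  -0.8   1.04 -0.52]
roller 0 [-0.34  0.88  1.13  1.73 -0.88  1.13 -0.5 ]
```

```bash
cat >> h.py <<'E'
import json
def snap(n):
    s=sense();p,d=camera('wrist');im=p[:,:,::-1].copy();cv2.imwrite(f'pics/{n}.png',im)
    json.dump({k:np.array(s[k]).tolist() for k in('position','tcp_rot')},open(f'pics/{n}.json','w'));return im
def load(n): return cv2.imread(f'pics/{n}.png'),cam('wrist',json.load(open(f'pics/{n}.json')))
E
python3 - <<'E'
from h import *
R=down(np.radians(71.8));ax=R[:,0]
p=np.array([.5176,.0538,.22])
movep(p,R);snap('w1');print(sense()['time_s'],sense()['position'])
move_l(p-ax*.05+[0,0,0.0]);snap('w2')
r=np.array([.5784,-.2639,.14])
movep(r,R);snap('w3');print(sense()['time_s'])
move_l(r-ax*.04);snap('w4');print(sense()['time_s'])
W=np.vstack([np.hstack([cv2.imread(f'pics/w{i}.png') for i in(1,2)]),np.hstack([cv2.imread(f'pics/w{i}.png') for i in(3,4)])])
cv2.imwrite('pics/wall.png',cv2.resize(W,(800,600),interpolation=cv2.INTER_AREA))
E
```

```text
2.5583 [0.51773178 0.05500085 0.21993823]
4.2667
4.7333
```

View pics/wall.png

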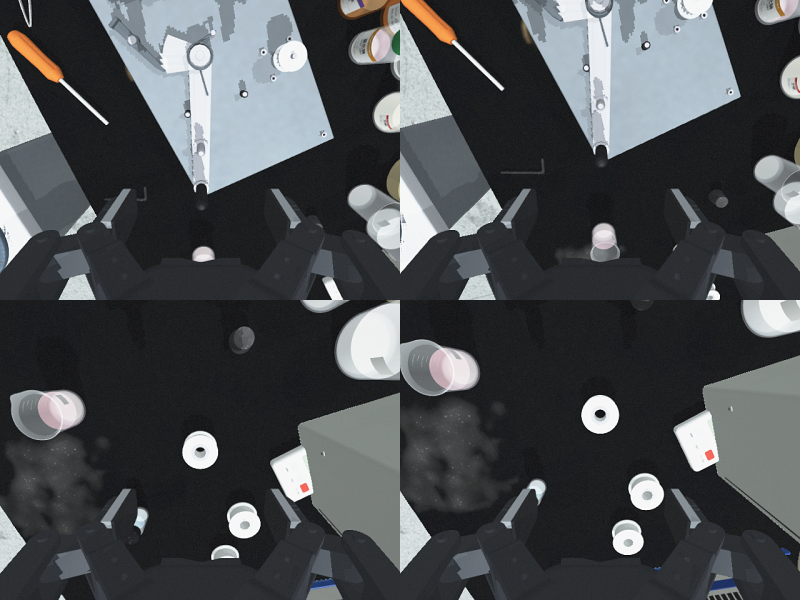

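w1/w2 show the bare pin at (322,240)/(320,168), the black handle at (322,310)/(322,250) and the boss at (320,88)/(318,8). w3/w4 show the roller with its dark bore at (320,238)/(320,182); the vial and the other rollers stand clear of the finger paths. Next I enlarge the details.

```bash
python3 - <<'E'
from h import *
W=np.hstack([crop(load('w1')[0],285,205,360,345,4),crop(load('w2')[0],285,135,360,275,4)])
W=np.vstack([W])
cv2.imwrite('pics/crop2.png',W)
R=[]
for n,y in(('w3',238),('w4',182)):
    im,c=load(n);g=im.min(2)
    m=(g[y-45:y+45,275:365]>110).astype(np.uint8)
    cs,h=cv2.findContours(m,cv2.RETR_CCOMP,cv2.CHAIN_APPROX_NONE)
    for k,(q,hh) in enumerate(zip(cs,h[0])):
        if len(q)>15:
            (u,v),ab,an=cv2.fitEllipse(q);print(n,'hole' if hh[3]>=0 else 'outer',(u+275,v+y-45),ab)
            if hh[3]>=0:R.append(ray(c,(u+275,v+y-45)))
if len(R)==2: print(tri(R))
E
```

```text
w3 outer (319.98962020874023, 239.89765548706055) (56.58953857421875, 60.700538635253906)
w3 hole (319.91260147094727, 239.0) (8.209426879882812, 14.389062881469727)
w4 outer (319.8704833984375, 182.8583106994629) (59.38994216918945, 61.25861740112305)
w4 hole (319.9717712402344, 181.7153663635254) (14.713934898376465, 17.61282730102539)
(array([ 0.57669702, -0.26377448,  0.01236871]), [5.133319385635063e-05, 5.133319385663555e-05])
```

View pics/crop2.png

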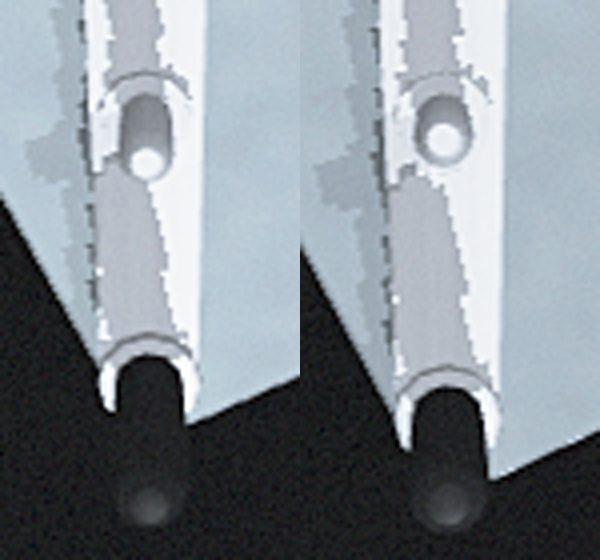

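```bash
python3 - <<'E'
from h import *
R=down(np.radians(71.8));ax=R[:,0]
B=[];H=[]
for n,y in(('w3',238),('w4',182)):
    im,c=load(n);g=im.min(2).astype(float)
    col=g[y-45:y+55,316:325].mean(1)
    # half-level crossings along the column
    L=115;x=[y-45+i+(L-col[i])/(col[i+1]-col[i]) for i in range(len(col)-1) if (col[i]-L)*(col[i+1]-L)<0]
    print(n,np.round(x,1),int(g[y-45:y+45,275:365].max()))
    b=x[-1];h=x[1]
    B.append(ray(c,(320,b)));H.append(ray(c,(320,h)))
    print(' from edge',(onplane(c,(320,b),.022)+.02*ax).round(4),' from rim',(onplane(c,(320,h),.022)-.0065*ax).round(4))
print('edge',(tri(B)[0]+.02*ax).round(4),'rim',(tri(H)[0]-.0065*ax).round(4))
P=[];Hd=[]
for n,(x,y),(hx,hy) in(('w1',(321,245),(322.5,331)),('w2',(320,169),(322.2,260.8))):
    im,c=load(n);g=im.min(2)
    w=g[y-5:y+6,x-6:x+7];m=w>(int(w.max())-25)
    bl=max(blobs(m,5),key=lambda t:t[1]);uv=bl[0]+[x-6,y-5];P.append(ray(c,uv))
    Hd.append(ray(c,(hx,hy)));print(n,uv,bl[1],w.max(),onplane(c,uv,.111).round(4),onplane(c,(hx,hy),.13).round(4))
print('pin',tri(P),'handle',tri(Hd))
E
```

```text
w3 [209.1 235.6 242.4 269.9] 255
 from edge [ 0.5767 -0.2641  0.022 ]  from rim [ 0.5764 -0.2647  0.022 ]
w4 [151.5 175.4 188.2 213.5] 255
 from edge [ 0.5766 -0.2642  0.022 ]  from rim [ 0.5765 -0.2646  0.022 ]
edge [ 0.5766 -0.2643  0.0216] rim [ 0.5765 -0.2645  0.0225]
w1 [321.2 245.4] 41 247 [0.5165 0.0542 0.111 ] [0.5004 0.002  0.13  ]
w2 [320.5 169.6] 51 244 [0.5165 0.0542 0.111 ] [0.5004 0.002  0.13  ]
pin (array([0.51648071, 0.05425988, 0.11131554]), [1.8050407027215346e-05, 1.8050407027282513e-05]) handle (array([0.50032752, 0.00184998, 0.12971046]), [4.305561940667022e-06, 4.305561940426852e-06])
```

Both views agree: roller centre (0.5766, -0.2643), top at 22 mm; pin (0.5165, 0.0542), tip at 111 mm; handle (0.5003, 0.0019), top at 130 mm. The heights match the description. Picking now.

```bash
python3 - <<'E'
from h import *
R=down(np.radians(72.3))
r=np.array([.5766,-.2643,0]);pin=np.array([.5165,.0542,0])
command_gripper(.060,30)
movep(r+[0,0,.08],R)
print(move_l(r+[0,0,.0245],R,feed=.08,until_force=8),sense()['position'])
command_gripper(.02,30);s=sense();print(s['finger_gap'],s['gripper_force'],s['time_s'])
move_l(r+[0,0,.19],R,feed=.2)
s=sense();print('lift',s['finger_gap'],s['gripper_force'],s['wrist_force'])
movep(pin+[0,0,.19],R)
move_l(pin+[0,0,.142],R,feed=.1);snap('w5');s=sense();print(s['position'],s['time_s'])
t,_=camera('top');sc,_=camera('scene')
W=np.zeros((600,800,3),np.uint8)
W[:300,:400]=cv2.resize(cv2.imread('pics/w5.png'),(400,300),interpolation=cv2.INTER_AREA)
W[:300,400:]=cv2.resize(cv2.imread('pics/w5.png')[300:480,200:440],(400,300))
W[300:,:400]=cv2.resize(t[200:290,200:320,::-1],(400,300))
W[300:,400:]=cv2.resize(sc[170:290,200:360,::-1],(400,300))
cv2.imwrite('pics/m5.png',W)
E
```

```text
False [ 0.5768371  -0.26457789  0.02470865]
0.03746593864931201 30.48563662916422 6.6667
lift 0.037541139828946364 30.137070044875145 [-0.81764868  0.84303531 -1.55941335]
[0.51711234 0.05384476 0.14249594] 9.5583
```

View pics/m5.png

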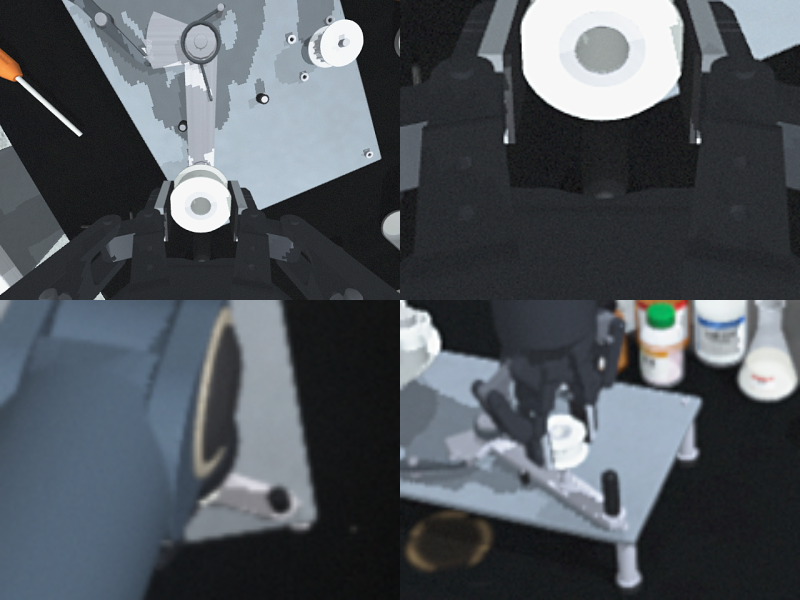

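The roller is held level, with its bore at about w5 (321,330), above the pin; the handle and arm are undisturbed. I'll measure the held roller's centre and then lower it with a force guard.

```bash
python3 - <<'E'
from h import *
im,c=load('w5');s=sense();R0=np.array(s['tcp_rot']);P0=np.array(s['position']);ax=R0[:,0];ay=R0[:,1]
g=im.min(2).astype(float)
print(g[290:380,318:325].mean(1).round().astype(int).tolist())
row=g[328:333,280:365].mean(0).round().astype(int);print(row.tolist())
m=(g[300:375,275:368]>150).astype(np.uint8)
v=np.where(g[300:385,318:325].mean(1)>120)[0]+300;b=v[-1]+.5
zt=P0[2]-.0245+.022
e=onplane(c,(321,b),zt)+.02*ax
print('bottom edge',b,'centre',e.round(4),'tool offset x',((e-P0)@ax).round(4))
for uv in((321.2,330),):
    q=onplane(c,uv,zt);print('bore',q.round(4),((q-P0)@ax).round(4),((q-P0)@ay).round(4))
E
```

```text
[247, 247, 247, 247, 247, 247, 247, 247, 247, 247, 247, 247, 247, 247, 247, 248, 245, 236, 236, 237, 236, 237, 237, 239, 242, 222, 128, 154, 155, 154, 155, 156, 156, 155, 155, 156, 155, 154, 154, 156, 156, 156, 155, 155, 156, 156, 154, 155, 155, 154, 155, 152, 163, 170, 205, 238, 234, 232, 233, 233, 232, 230, 246, 248, 247, 247, 247, 247, 247, 247, 247, 247, 247, 247, 247, 247, 247, 247, 247, 248, 255, 250, 62, 16, 27, 27, 29, 29, 28, 31]
[247, 247, 247, 247, 247, 247, 247, 247, 247, 247, 247, 247, 247, 247, 247, 242, 232, 234, 234, 234, 232, 233, 233, 236, 220, 164, 137, 143, 146, 147, 150, 149, 151, 152, 154, 154, 153, 156, 156, 156, 156, 156, 154, 155, 155, 156, 154, 153, 153, 153, 151, 150, 150, 148, 145, 141, 136, 187, 233, 236, 234, 233, 233, 232, 231, 231, 229, 244, 248, 247, 247, 247, 247, 247, 247, 247, 247, 247, 247, 247, 247, 247, 247, 249, 246]
bottom edge 371.5 centre [0.5163 0.0551 0.1402] tool offset x 0.0007
bore [0.5162 0.0545 0.1402] 0.0001 -0.001
```

The held centre is within 0.6 mm of the pin, so I lower it.

```bash
python3 - <<'E'
from h import *
R=down(np.radians(72.3));pin=np.array([.5167,.0540,0])
move_l(pin+[0,0,.138],R,feed=.05)
print(move_l(pin+[0,0,.1088],R,feed=.04,until_force=6))
s=sense();print(s['position'],s['wrist_force'],s['finger_gap'],s['time_s'])
E
```

```text
True
[0.5163012  0.05398866 0.11009762] [-0.95987249 -0.70599624  7.48144347] 0.03766951436082742 10.5833
```

It stopped at the expected seat height (TCP 110.1 mm against 109.7 mm). Releasing and checking.

```bash
python3 - <<'E'
from h import *
R=down(np.radians(72.3));ax=R[:,0];pin=np.array([.5167,.0540,0])
command_gripper(.060,30);sleep(.2)
move_l(pin+[0,0,.22],R,feed=.15);snap('w6')
move_l(pin-ax*.05+[0,0,.22],feed=.15);snap('w7');print(sense()['time_s'])
sc,_=camera('scene')
W=np.zeros((600,800,3),np.uint8)
W[:,:400]=cv2.resize(cv2.imread('pics/w6.png')[190:370,260:380],(400,600))
W[:300,400:]=cv2.resize(cv2.imread('pics/w7.png')[120:285,210:430],(400,300))
W[300:,400:]=cv2.resize(sc[190:280,210:330,::-1],(400,300))
cv2.imwrite('pics/m6.png',W)
E
```

```text
12.6
```

View pics/m6.png

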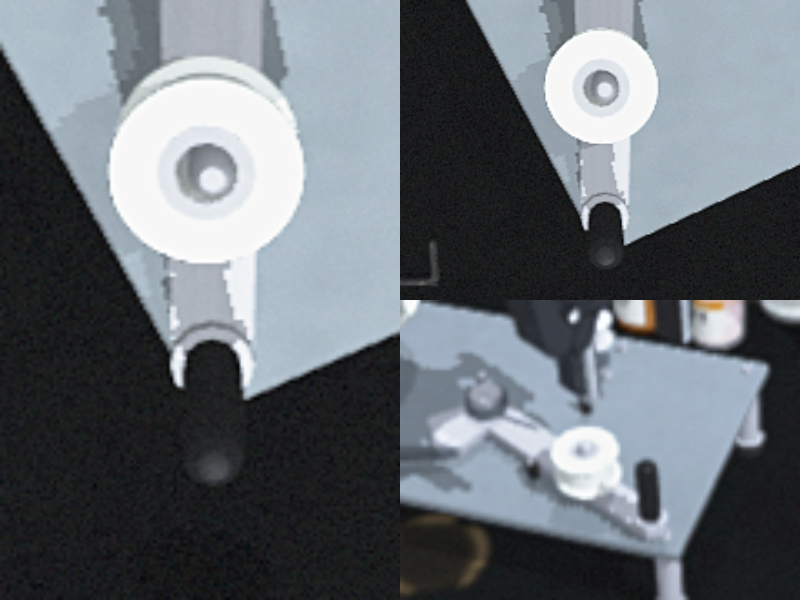

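The roller sits level on the pin, whose tip shows inside the bore; the handle is free. Next: seat-height check from the two views, the handle position and an IK check along the arc.

```bash
python3 - <<'E'
from h import *
B=[]
for n,y in(('w6',268),('w7',198)):
    im,c=load(n);g=im.min(2).astype(float)
    col=g[y-12:y+12,320:326].mean(1);L=205
    x=[y-12+i+(L-col[i])/(col[i+1]-col[i]) for i in range(23) if col[i]>L>=col[i+1]];print(n,x)
    B.append(ray(c,(322.5,x[-1])))
R=down(np.radians(72.3))
print('roller top',(tri(B)[0]+.02*R[:,0]).round(4))
H=[ray(load(n)[1],uv) for n,uv in(('w6',(260+214*.3,190+465*.3)),('w7',(210+205*.55,120+253*.55)))]
print('handle',tri(H)[0].round(4))
pv=np.array([.5165,.0542])+.1*np.array([np.cos(np.radians(72.3)),np.sin(np.radians(72.3))]);print('pivot',pv)
for t in np.linspace(0,.68,5):
    a=np.radians(-107.7)+t;p=np.r_[pv+.155*np.array([np.cos(a),np.sin(a)]),.116]
    for f in(1,.5):
        k=inverse_kinematics(p,down(np.radians(72.3)+f*t));print(round(t,2),p.round(4),f,None if k is None else np.round(k,2))
E
```

```text
w6 [np.float64(268.53003533568904)]
w7 [np.float64(198.52173913043478)]
roller top [0.5164 0.0546 0.1079]
handle [0.5009 0.0039 0.1332]
pivot [0.54690331 0.14946615]
0.0 [0.4998 0.0018 0.116 ] 1 [-0.63  0.44  0.69  2.11 -0.41  0.73  0.02]
0.0 [0.4998 0.0018 0.116 ] 0.5 [-0.63  0.44  0.69  2.11 -0.41  0.73  0.02]
0.17 [ 0.5254 -0.004   0.116 ] 1 [-0.58  0.47  0.66  2.05 -0.41  0.76  0.19]
0.17 [ 0.5254 -0.004   0.116 ] 0.5 [-0.59  0.47  0.67  2.05 -0.42  0.76  0.12]
0.34 [ 0.5517 -0.0055  0.116 ] 1 [-0.54  0.5   0.63  1.99 -0.41  0.78  0.36]
0.34 [ 0.5517 -0.0055  0.116 ] 0.5 [-0.57  0.51  0.66  1.99 -0.43  0.79  0.21]
0.51 [ 0.5779 -0.0024  0.116 ] 1 [-0.51  0.53  0.6   1.93 -0.41  0.81  0.51]
0.51 [ 0.5779 -0.0024  0.116 ] 0.5 [-0.55  0.54  0.65  1.93 -0.44  0.82  0.29]
0.68 [0.6031 0.005  0.116 ] 1 [-0.48  0.56  0.56  1.86 -0.39  0.83  0.64]
0.68 [0.6031 0.005  0.116 ] 0.5 [-0.54  0.58  0.64  1.87 -0.45  0.84  0.36]
```

The roller's top measures 107.9 mm against 107 mm nominal, so it is seated within the measuring error. Now the handle and the swing.

```bash
python3 - <<'E'
from h import *
pv=np.array([.5469,.1495])
def P(t,z=.116):
    a=np.radians(-107.7)+t;return np.r_[pv+.155*np.array([np.cos(a),np.sin(a)]),z],down(np.radians(72.3)+t)
command_gripper(.045,40)
p,R=P(0);p[:2]=(.5003,.0022)
move_l(np.r_[p[:2],.17],R);print(move_l(p,R,feed=.08,until_force=6))
command_gripper(.0,45);s=sense();print('grip',s['finger_gap'],s['gripper_force'],s['wrist_force'],s['time_s'])
for t in np.arange(.06,.63,.06):
    p,R=P(t);move_l(p,R,feed=.06);s=sense()
    e=s['position'][:2]-pv;print(round(t,2),'act',round(np.arctan2(e[1],e[0])-np.radians(-107.7),3),np.hypot(*e).round(4),np.round(s['wrist_force'],1),round(s['finger_gap'],4))
    if np.linalg.norm(s['wrist_force'])>40:break
print(s['time_s'])
E
```

```text
False
grip 0.012629303651861771 43.84775986924069 [ 1.6652683  -0.51566907  1.5847068 ] 14.65
0.06 act 0.055 0.1545 [-3.7  2.2  7.4] 0.0124
0.12 act 0.115 0.1545 [-3.9  1.9  8.3] 0.0126
0.18 act 0.178 0.1546 [-1.8  2.   6.1] 0.0126
0.24 act 0.233 0.1546 [-4.8  1.3  9.4] 0.0126
0.3 act 0.292 0.1547 [-5.   0.9  8.2] 0.0124
0.36 act 0.352 0.1548 [-5.1  1.2  9.3] 0.0123
0.42 act 0.41 0.1548 [-5.   1.4 10.1] 0.0121
0.48 act 0.47 0.1548 [-5.6 -0.4  9.1] 0.0122
0.54 act 0.529 0.155 [-5.1 -0.1  8.7] 0.0127
0.6 act 0.588 0.155 [-6.2 -0.5  9.5] 0.0121
17.725
```

```bash
python3 - <<'E'
from h import *
pv=np.array([.5469,.1495])
def P(t,z=.116):
    a=np.radians(-107.7)+t;return np.r_[pv+.155*np.array([np.cos(a),np.sin(a)]),z],down(np.radians(72.3)+t),np.array([-np.sin(a),np.cos(a),0])
for t in np.arange(.62,.76,.015):
    p,R,tg=P(t);move_l(p,R,feed=.04);sleep(.15);s=sense();e=s['position'][:2]-pv
    f=-np.array(s['wrist_force'])@tg
    print(round(t,3),'act',round(np.arctan2(e[1],e[0])-np.radians(-107.7),3),'push',f.round(1),np.round(s['wrist_force'],1),round(s['finger_gap'],4))
    if f>18:break
print(s['time_s']);snap('w8')
sc,_=camera('scene');t,_=camera('top')
W=np.zeros((600,800,3),np.uint8)
W[:,:400]=cv2.resize(sc[150:300,210:310,::-1],(400,600))
W[:300,400:]=cv2.resize(cv2.imread('pics/w8.png'),(400,300),interpolation=cv2.INTER_AREA)
W[300:,400:]=cv2.resize(sc[150:390,150:470,::-1],(400,300))
cv2.imwrite('pics/m8.png',W)
E
```

```text
0.62 act 0.606 push 5.7 [-5.9 -0.4  9.5] 0.0125
0.635 act 0.621 push 5.7 [-6.1  0.4  8.9] 0.0124
0.65 act 0.635 push 6.9 [-6.9 -1.   8.1] 0.0127
0.665 act 0.65 push 5.6 [-5.8 -0.7 10.1] 0.0123
0.68 act 0.665 push 6.5 [-6.4 -1.6  9. ] 0.0126
0.695 act 0.674 push 8.7 [-8.7 -1.7  9.7] 0.0124
0.71 act 0.676 push 12.9 [-12.8  -2.7  14. ] 0.0122
0.725 act 0.678 push 18.6 [-18.3  -4.6  17.2] 0.0127
20.925
```

View pics/m8.png

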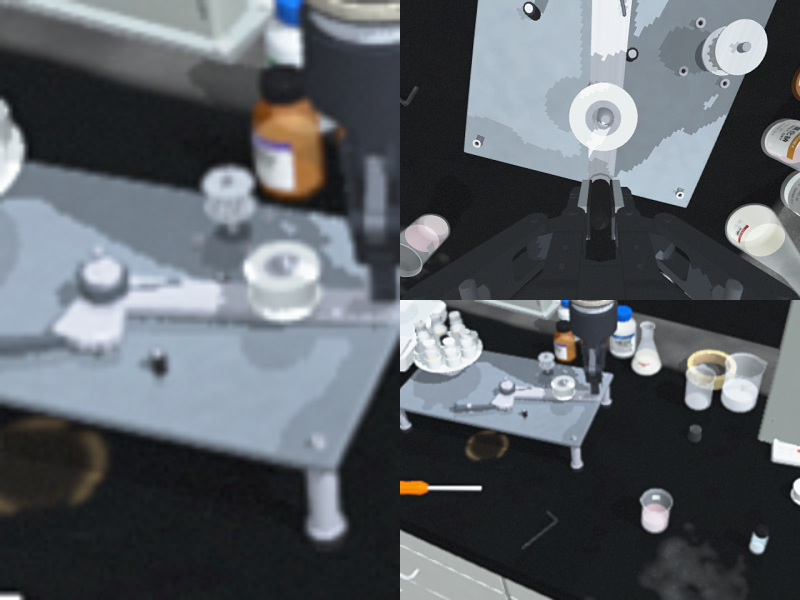

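The arm stalled at its stop while the push rose to 18 N. The roller is seated with the pin tip showing, the fingers are only on the handle, and the vial and beaker stand untouched. Handing in.

```bash
python3 - <<'E'
from h import *
sleep(.4);s=sense();print(s['position'],s['wrist_force'],s['finger_gap'],s['time_s'])
print(finish_job())
E
```

```text
[0.60285522 0.00473901 0.11595981] [-16.99114862  -4.57234311  17.00110783] 0.01236739956666867 21.475
the job is handed in; nothing more can be done
None
```

The job is handed in at 21.5 s: the roller is on its seat and released, the arm is held against its rear stop by the handle with about 18 N of push and the fingers clear of the roller, and the vial and beaker were not touched.

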